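Straighten the row of thread reels with the ruler

ROBOT

A 6-joint arm with a two-finger parallel gripper is mounted at the origin on a cart in front of the work surface, level with it; the furniture and walls round the work are solid. World frame = base frame: x ahead of the robot, y to its left, z up, the work surface at z = 0. Lengths are in m, angles in degrees, forces in N, time in s.
With the tool pointing down it reaches from about 0.35 to 0.875 m from the base axis. Payload 4.2 kg.
Tool frame: the origin (TCP) lies on the front face of the gripper's body, between the roots of the fingers; the fingertips stand finger_overhang ahead of it and the grasp point (between the pads) lies 51 mm ahead of it (finger_overhang is the distance from the TCP to the fingertips, in m); z points along the fingers, y is the line along which they close (so a half turn about z gives the same grasp; the last joint's range is limited). The gripper opens to 87 mm and grips with 3 to 60 N. Pads are 19 mm wide; open, the fingers measure 117 mm over their backs; the gripper's body (75 mm by 190 mm) begins 51 mm behind the grasp point.
Start: joints at [-60.814, 22.042, 0.453, 0, -68.411, -14.817], TCP at [0.155, -0.605, 0.292] pointing down, gripper open.
Joint ranges: [-179.83, 179.83], [-69.29, 118.12], [-61.27, 80.66], [-181.25, 117.63], [-171.15, -9.14], [-177.46, 177.46]. Speed limits (degrees/s): [159.86, 159.86, 180, 180, 180, 180].

INTERFACE

Orientations are given as a 3x3 rotation matrix whose columns are the frame's x, y, z axes.
In Python, from station import sense, capture, camera_model, finish_job, finger_overhang gives the robot as it stands. The module is installed in compiled form; this text tells all that it offers.
- The arm moves only by the tool jog_arm, never from a script. Its argument "rows" is a list that holds one entry, the list of rows, each a list of 4 numbers: the shift along the tool's x, y, z in m, then the turn about the tool's z in rad. A call has 1 to 20 rows; each row shifts and turns the commanded pose from where the row before left it, along the tool's axes as they then stand; what a row does not reach is not made up. A row lasts 1/8 s, in which the tool goes at most 62.5 mm and 10.7 degrees, less where a joint would pass 70% of its speed; a pose out of reach is approached as far as the arm can. A call is refused whole if a number of a shift passes 0.0625 or a number of a turn 0.188, either way. A call with a gripper value outside its range is refused whole. "claw" is the opening, from 0 (shut) to 1 (fully open), set as the call begins (left out, the last holds). The fingers move at their own pace and stop on an object; the grip force is fixed at half the most. Time passes only in rows, so rows that do not move let the fingers close. It gives the time, the measured TCP pose, the force, the opening and the grip force at its end, in the units of the state.
- sense(): the state, without advancing time (a new reading comes with each control period).
- capture(name): name is "scene" or "top"; returns the picture (384x512x3 uint8, red, green, blue); there is no depth.
- camera_model(name): a dict with "fovy" (degrees; the focal length in pixels is half the picture's height over the tangent of half this angle, whatever the lens; pixels are square), "cx", "cy" (the principal point, pixels), "eye" and "rotation" of the camera in the world. Camera axes: x right, y down, z forward; pixel columns grow to the right and rows downward; lengths in m; the calibration is good to about 2 mm. A picture is of the moment at which its call begins. camera_model takes no time and is no camera call.
- finish_job(): hands the job in; it is judged then, once.
The state is a dict: "time_s": time; "joints": joint angles; "joint_velocities": joint speeds; "effort": joint torques, N m; "tcp_pos": TCP position; "ee_rot": TCP orientation; "wrist_force": force on the tool from outside, world axes, zero at the start; "moment": the same for the moment, N m; "gripper_width": opening from 0.0 (shut) to 1.0 (fully open); "gripper_force": force on a finger pad.
Only numpy, scipy, OpenCV 4.12 (cv2) and the standard library are available. Lean on these libraries where they do the work, as an engineer would, in place of code of your own. Each camera call takes 0.05 s, during which the arm holds its last target. There are 200 camera calls.

TASK

The five thread reels on the cutting mat stand in a ragged row, their near sides short of the bold white line. Pick up the wooden ruler by its grip and push the reels away from you with its long edge until the near sides of all five stand along the white line, touching the reels with nothing but the ruler and tipping none over; then lay the ruler flat on the bare table, off the mat. Leave the thimble, beeswax and tape measure where they are.

Things in the scene. Friction and masses are not known exactly. Their poses are not given: they have to be found in the camera images.
- mat: black cutting mat fixed to the table, 200 (its x) x 300 (its y) x 4 mm thick; origin: centre of its underside, on the table top (z = 0). Its x points away from the robot, across the mat; its y runs along the mat's long side, to the left. A fine grid and one bold white line (4 mm wide, flat, along y) are printed on it.
- mat_line (a point): middle of the bold white line, on the mat's top face, 50 mm beyond the mat's centre along its x; same axes as the mat: x away from the robot, y along the line. Behind the table stand a window sill about 70 mm high and the wall, which comes nearer to the robot on its left (about x = 0.45 at y = 0.6): draw an arm back before swinging it past there
- ruler: loose wooden ruler, 0.18 kg, a flat blade 80 (its x) x 270 (its y) x 10 mm thick, alike on both long edges and both ends; in its middle an upright wooden grip 20 (x) x 70 (y) mm rises from the blade to 55 mm above the underside. Origin: centre of the underside, z up. It starts flat on the bare table to the right of the mat; a fixed jar (90 mm high), skein and book lie farther right
- reel_1: loose wooden reel of red thread standing on end on the mat, 34 mm across (radius 17) and 44 mm high, its foot flange 9 mm high and as wide as its top flange, about 40 g; origin: centre of its underside, z up; its yaw means nothing
- reel_2: loose wooden reel of teal thread standing on end on the mat, 37 mm across (radius 18.5) and 50 mm high, its foot flange 9 mm high and as wide as its top flange, about 40 g; origin: centre of its underside, z up; its yaw means nothing
- reel_3: loose wooden reel of orange thread standing on end on the mat, 32 mm across (radius 16) and 38 mm high, its foot flange 9 mm high and as wide as its top flange, about 40 g; origin: centre of its underside, z up; its yaw means nothing
- reel_4: loose wooden reel of dark blue thread standing on end on the mat, 35 mm across (radius 17.5) and 46 mm high, its foot flange 9 mm high and as wide as its top flange, about 40 g; origin: centre of its underside, z up; its yaw means nothing
- reel_5: loose wooden reel of cream thread standing on end on the mat, 42 mm across (radius 21) and 60 mm high, its foot flange 9 mm high and as wide as its top flange, about 40 g; origin: centre of its underside, z up; its yaw means nothing
- thimble: bystander: small metal thimble, 20 mm across, 21 mm high, on the table about 15 mm off the mat's right end; origin: centre of its underside
- beeswax: bystander: round cake of beeswax, 44 mm across, 14 mm high, on the table about 10 mm off the mat's left end; origin: centre of its underside
- tape_measure: bystander: tape measure, 52x74x18 mm, on the table near its front edge; origin: centre of its underside
Things that resemble listed ones, but are neither listed nor needed, are in the scene too. What is shaped like the reel_1 but yellow is not meant.

How it is judged:
By the outcome, as a careful person would: the job done as asked, in the order asked, and still so for the second after the job is handed in, with the robot touching nothing.
It also fails if it takes over 58 s, if anything falls off the work surface, if the arm or the gripper's body presses on something with over 40 N, if the wrist force passes 120 N, or if a joint passes its speed limit or range.

## Working session

There is one attempt and no reset: what is moved stays moved. The work goes in short steps, Python scripts to look and compute and a tool call to move; the robot and the scene stay as the last step left them, time stands still between calls to the robot, and variables do not carry over. Pictures are saved under pics/ and viewed, at most 10 in all, crops included, and the job is handed in when it is done.

Besides the shell and the picture viewer there is one more tool, called by a JSON object that holds its "api" and its "payload", one argument or row to a line. jog_arm: Moves the arm, as the interface text tells. Its arguments: {"type":"object","properties":{"rows":{"type":"array"},"claw":{"type":"number"}},"required":["rows"]}

```bash
mkdir -p pics
python3 - <<'E'
from station import *
import cv2
for n in("scene","top"):
    im=capture(n); cv2.imwrite(f"pics/{n}0.png",im[:,:,::-1]); 
    print(n,camera_model(n))
s=sense();print(finger_overhang,s)
E
```

```text
scene {'fovy': 48.14419632112465, 'cx': 249.27660797051257, 'cy': 187.5120316383235, 'eye': array([0.17133738, 0.69313696, 0.57652472]), 'rotation': array([[-0.89887046, -0.25854749,  0.35381505],
       [-0.43808699,  0.51070978, -0.73976706],
       [ 0.01056811, -0.81995653, -0.57232823]])}
top {'fovy': 50.90475196028179, 'cx': 253.8575023574147, 'cy': 193.95735273457274, 'eye': array([ 0.31425085, -0.03461693,  1.02402114]), 'rotation': array([[ 0.00223002, -0.98126915,  0.19262887],
       [-0.99993181, -0.0043962 , -0.01081871],
       [ 0.01146291, -0.19259161, -0.98121204]])}
0.0697 {'time_s': 0.1, 'joints': array([-6.08146052e+01,  2.20859723e+01,  3.88084138e-01, -2.54768909e-02,
       -6.84125514e+01, -1.48145409e+01]), 'joint_velocities': array([ 0.09175267, -0.03471283,  0.15566169, -0.01895605,  0.03895231,
        0.02019497]), 'effort': array([-7.25987848e-04, -3.91689885e+01,  1.87935287e+01,  4.23192322e+00,
        1.34330380e-02, -7.44675822e-05]), 'tcp_pos': array([ 0.15502365, -0.60505018,  0.29127574]), 'ee_rot': array([[-9.68750207e-01, -2.48037702e-01, -5.78945364e-04],
       [-2.48038360e-01,  9.68748378e-01,  1.88441836e-03],
       [ 9.34455833e-05,  1.96913133e-03, -9.99998057e-01]]), 'wrist_force': array([-0.61138291,  0.57038691,  0.32832755]), 'moment': array([-0.01575361,  0.04735232, -0.01177797]), 'gripper_force': 0.0, 'gripper_width': 0.9981543359480585}
```

View pics/scene0.png

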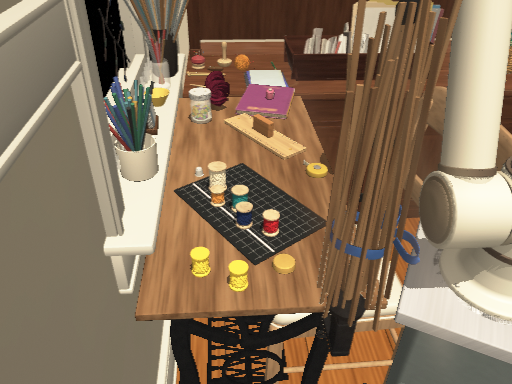

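View pics/top0.png

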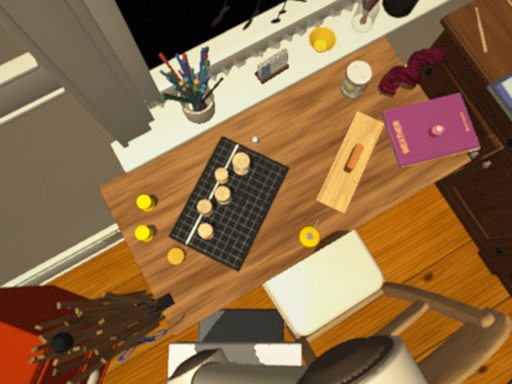

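The scene view shows the mat with five reels: red (271,222), dark blue (244,214), teal (240,198), orange (217,197) and cream (217,177). In the top view the ruler's grip is at (354,157), the thimble at (255,140), the beeswax at (176,256) and the tape measure at (309,237).

Possible mix-ups are the two yellow reels at top (146,202) and (144,233), which are not meant, and for the ruler only the book (432,130) and the mat edge. The ruler is the blade with a grip centred at (351,160). I'll check these in a close crop.

Run:
```python
import cv2
im=cv2.imread("pics/top0.png")[105:275,165:390]
cv2.imwrite("pics/crop0.png",cv2.resize(im,None,fx=3.5,fy=3.5,interpolation=cv2.INTER_CUBIC))
```

```text
(no output)
```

View pics/crop0.png

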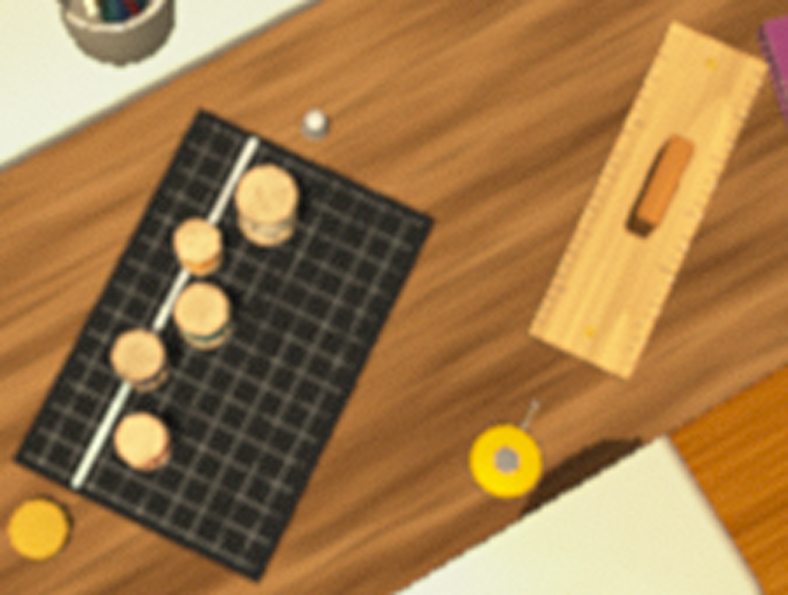

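The crop (scale 3.5) shows the mat corners at (201,110), (433,218), (260,578) and (17,459), and the white line from (252,140) to (78,486). The ruler corners are (675,23), (768,65), (628,378) and (531,331), with the grip on it. The reel tops are red (142,440), blue (138,359), teal (203,315), orange (197,246) and cream (267,196).

```bash
cat > h.py <<'E'
import numpy as np, cv2
from scipy.optimize import least_squares
from station import *
def proj(n,P):
    m=camera_model(n); f=192/np.tan(np.radians(m["fovy"]/2))
    c=(np.atleast_2d(P)-m["eye"])@m["rotation"]
    return np.c_[f*c[:,0]/c[:,2]+m["cx"],f*c[:,1]/c[:,2]+m["cy"]]
def ray(n,px,z):
    m=camera_model(n); f=192/np.tan(np.radians(m["fovy"]/2)); px=np.atleast_2d(px)
    d=np.c_[(px[:,0]-m["cx"])/f,(px[:,1]-m["cy"])/f,np.ones(len(px))]@m["rotation"].T
    return m["eye"]+d*((np.asarray(z)-m["eye"][2])/d[:,2])[:,None]
def place(L,p): # local pts -> world
    c,s=np.cos(p[2]),np.sin(p[2]); L=np.asarray(L,float)
    return np.c_[p[0]+c*L[:,0]-s*L[:,1],p[1]+s*L[:,0]+c*L[:,1],L[:,2]]
def fit(n,L,px,p0):
    r=least_squares(lambda p:(proj(n,place(L,p))-px).ravel(),p0,x_scale=[.01,.01,.1])
    return r.x,np.abs(r.fun).reshape(-1,2)
def inv(p,W): # world xy -> local xy
    c,s=np.cos(p[2]),np.sin(p[2]); d=np.atleast_2d(W)[:,:2]-p[:2]
    return np.c_[c*d[:,0]+s*d[:,1],-s*d[:,0]+c*d[:,1]]
def cam2full(p,sc=3.5,o=(165,105)): return (np.asarray(p,float)+.5)/sc-.5+o
RAD=np.array([17,18.5,16,17.5,21])/1e3; HT=np.array([44,50,38,46,60])/1e3
MATL=[[.1,-.15,.004],[-.1,-.15,.004],[-.1,.15,.004],[.1,.15,.004],[.05,-.15,.004],[.05,.15,.004]]
RULL=[[.04,-.135,.01],[-.04,-.135,.01],[-.04,.135,.01],[.04,.135,.01]]
E
python3 - <<'E'
from h import *
np.set_printoptions(precision=4,suppress=True)
m,r=fit("top",MATL,cam2full([[201,110],[433,218],[260,578],[17,459],[252,140],[78,486]]),[.55,.1,1.1]);print("mat",m,np.degrees(m[2]),r)
# ruler mat-like order: which corners: local -y end is far (x large)
u,r=fit("top",RULL,cam2full([[675,23],[768,65],[628,378],[531,331]]),[.55,-.3,1.1]);print("rul",u,np.degrees(u[2]),r)
u[2]+=np.pi
T=ray("top",cam2full([[142,440],[203,315],[197,246],[138,359],[267,196]]),HT+.004)
q=inv(m,T);print("reels world",T[:,:2]);print("mat",q,"near x",q[:,0]-RAD)
print("grip",ray("top",cam2full([[667,180]]),.055))
s=sense();print(s["tcp_pos"],np.degrees(np.arctan2(s["ee_rot"][1,0],s["ee_rot"][0,0])))
E
```

```text
mat [0.4966 0.0152 1.1262] 64.5252414939208 [[0.8095 1.667 ]
 [1.4191 0.767 ]
 [0.5473 1.723 ]
 [1.4271 0.7757]
 [1.5715 2.3808]
 [1.1982 1.7037]]
rul [ 0.6035 -0.2991  1.1184] 64.08046832075259 [[0.2802 0.7198]
 [0.701  0.1826]
 [0.2419 0.5061]
 [0.6454 0.2939]]
reels world [[ 0.4156  0.0721]
 [ 0.5026  0.0311]
 [ 0.5552  0.037 ]
 [ 0.4719  0.0761]
 [ 0.5862 -0.0132]]
mat [[ 0.0166  0.0976]
 [ 0.017   0.0014]
 [ 0.045  -0.0435]
 [ 0.0444  0.0485]
 [ 0.013  -0.0931]] near x [-0.0004 -0.0015  0.029   0.0269 -0.008 ]
grip [[ 0.6022 -0.2987  0.055 ]]
[ 0.155  -0.6051  0.2913] -165.6385371707213
```

```bash
cat >> h.py <<'E'
def quad(mask):
    mask=cv2.morphologyEx(mask.astype(np.uint8),cv2.MORPH_CLOSE,np.ones((5,5)))
    c=max(cv2.findContours(mask,cv2.RETR_EXTERNAL,cv2.CHAIN_APPROX_NONE)[0],key=cv2.contourArea)
    h=cv2.convexHull(c); q=cv2.approxPolyDP(h,8,True)[:,0].astype(float); pts=c[:,0].astype(float)
    L=[]
    for i in range(len(q)):
        a,b=q[i],q[(i+1)%len(q)]; t=(b-a)/np.linalg.norm(b-a); d=(pts-a); 
        k=(np.abs(d@[-t[1],t[0]])<3)&(d@t>6)&(d@t<np.linalg.norm(b-a)-6)
        L.append(cv2.fitLine(pts[k].astype(np.float32),cv2.DIST_HUBER,0,.01,.01).ravel())
    def X(a,b): 
        s=np.linalg.solve(np.c_[a[:2],-b[:2]],b[2:]-a[2:]); return a[2:]+s[0]*a[:2]
    return np.array([X(L[i-1],L[i]) for i in range(len(q))])
E
python3 - <<'E'
from h import *
np.set_printoptions(precision=3,suppress=True)
im=cv2.imread("pics/top0.png"); hsv=cv2.cvtColor(im,cv2.COLOR_BGR2HSV)
a=np.zeros(im.shape[:2],bool);a[130:275,165:295]=1
M=quad(a&(im.max(2)<75)); print("mat",M)
b=np.zeros(im.shape[:2],bool);b[105:216,312:384]=1
g=im.astype(int)
print(im[180,340],im[180,310],im[150,330])
R=quad(b&(g[:,:,1]>125)); print("rul",R)
def order(q,ref): return np.array([q[np.argmin(((q-r)**2).sum(1))] for r in ref])
Mo=order(M,cam2full([[201,110],[433,218],[260,578],[17,459]]));Ro=order(R,cam2full([[675,23],[768,65],[628,378],[531,331]]))
for L,px,p0 in((MATL[:4],Mo,[.5,0,1.1]),(RULL,Ro,[.6,-.3,1.1])):
    p,_=fit("top",L,px,p0);print(p,proj("top",place(L,p))-px)
    for z in range(4): pass
    W=ray("top",px,L[0][2])[:,:2];print("sides",np.linalg.norm(W-np.roll(W,-1,0),axis=1))
E
```

```text
mat [[221.855 136.656]
 [287.712 167.607]
 [238.179 270.436]
 [169.378 235.648]]
[104 192 242] [ 50 101 156] [ 52 105 162]Traceback (most recent call last):
  File "<stdin>", line 9, in <module>
  File "h.py", line 33, in quad
    L.append(cv2.fitLine(pts[k].astype(np.float32),cv2.DIST_HUBER,0,.01,.01).ravel())
             ~~~~~~~~~~~^^^^^^^^^^^^^^^^^^^^^^^^^^^^^^^^^^^^^^^^^^^^^^^^^^^^
cv2.error: OpenCV(4.12.0) /io/opencv/modules/imgproc/src/linefit.cpp:50: error: (-215:Assertion failed) count > 0 in function 'fitLine2D_wods'
```

Run:
```python
from h import *
np.set_printoptions(precision=4,suppress=True)
M=np.array([[221.86,136.66],[287.7,167.6],[238.18,270.44],[169.4,235.65]])
R=cam2full([[675,23],[768,65],[628,378],[531,331]])
p,_=fit("top",MATL[:4],M,[.5,0,1.1]); print(p,proj("top",place(MATL[:4],p))-M)
for px,z in((M,.004),(R,.01)):
    W=ray("top",px,z)[:,:2];print("sides",np.linalg.norm(W-np.roll(W,-1,0),axis=1))
def und(px,k):
    m=camera_model("top");f=192/np.tan(np.radians(m["fovy"]/2));c=np.array([m["cx"],m["cy"]])
    K=np.array([[f,0,c[0]],[0,f,c[1]],[0,0,1]])
    return cv2.undistortPoints(px[:,None].astype(float),K,np.array([k,0,0,0.]),P=K)[:,0]
for k in np.arange(-.3,.31,.1):
    a=fit("top",MATL[:4],und(M,k),[.5,0,1.1]);b=fit("top",RULL,und(R,k),[.6,-.3,1.1]);print(k,a[1].mean(),b[1].mean(),a[0],b[0])
```

```text
[0.4957 0.016  1.1199] [[-0.5063 -2.0013]
 [ 1.9757 -0.7566]
 [ 0.4877  1.4869]
 [-1.9021  0.8646]]
sides [0.1925 0.2932 0.194  0.2916]
sides [0.077  0.2678 0.0778 0.267 ]
-0.3 0.769876771822176 1.3431919428738937 [0.4949 0.0172 1.1194] [ 0.6072 -0.3069  1.1007]
-0.19999999999999998 0.9335282844117927 0.7369948632626357 [0.4952 0.0168 1.1195] [ 0.6058 -0.3041  1.1071]
-0.09999999999999998 1.0926974331143242 0.24613219538317743 [0.4955 0.0164 1.1197] [ 0.6046 -0.3015  1.1129]
5.551115123125783e-17 1.2476469039812663 0.44637799320369353 [0.4957 0.016  1.1199] [ 0.6035 -0.2991  1.1184]
0.10000000000000003 1.3986153965073278 0.878643650820548 [0.496  0.0157 1.12  ] [ 0.6024 -0.2969  1.1235]
0.2 1.5458206507375039 1.281303108377406 [0.4962 0.0153 1.1202] [ 0.6015 -0.2948  1.1283]
0.3000000000000001 1.6894618943477688 1.6761294133580442 [0.4964 0.015  1.1203] [ 0.6006 -0.2928  1.1328]
```

{"api": "jog_arm", "payload": {
  "rows": [
    [[-0.03,0.011,0,0],[-0.051,0.0185,0,0.1],[-0.05,0.021,0,0.1],[-0.05,0.021,0,0.1],[-0.05,0.021,0,0.1],[-0.05,0.021,0,0.1],[-0.05,0.021,0,0.1],[-0.05,0.021,0,0.1],[-0.05,0.021,0,0],[-0.03,0.011,0,0],[0,0,0,0]]
  ],
  "claw": 0.6
}}

```text
time_s: 1.48
tcp_pos: [0.6206, -0.4676, 0.2891]
ee_rot: [[-0.902, 0.433, -0.003], [0.433, 0.902, 0.002], [0.003, 0.001, -1.0]]
wrist_force: [-0.4, 0.3, -0.7]
gripper_width: 0.601
gripper_force: 0.0
```

```bash
cat >> h.py <<'E'
def go(tx,ty,yaw_y,tz=None):
    "tool-axis shift to reach world tx,ty; turn so that tool y lies at yaw_y (deg, mod 180); shift axes are those BEFORE the turn / after the turn"
    s=sense(); R=s["ee_rot"]; a=np.degrees(np.arctan2(R[1,1],R[0,1])); t=(a-yaw_y+90)%180-90
    d=np.array([tx,ty,s["tcp_pos"][2] if tz is None else tz])-s["tcp_pos"]
    c,sn=np.cos(np.radians(yaw_y if abs(t)<90 else 0)),0
    aa=np.radians(a-t); y=np.array([np.cos(aa),np.sin(aa),0]); z=np.array([0,0,-1.]); x=np.cross(y,z)
    print("t",s["time_s"],"tcp",s["tcp_pos"].round(4),"yaw_y",round(a,2),"j",s["joints"].round(0),"F",s["wrist_force"].round(1),"w",round(s["gripper_width"],3))
    print(" turn",np.radians(t).round(4),"shift before turn",(R.T@d).round(4),"after turn",np.array([x@d,y@d,z@d]).round(4))
E
python3 - <<'E'
from h import *
go(.603,-.2995,64.1,.088)
print(ray("top",cam2full([[252,140],[165,313],[78,486]]),.004))
E
```

```text
t 1.475 tcp [ 0.6206 -0.4676  0.2891] yaw_y 64.36 j [-25.  38.  27.  -0. -79. -90.] F [-0.4  0.3 -0.7] w 0.601
 turn 0.0045 shift before turn [0.088  0.1438 0.2014] after turn [0.0893 0.1435 0.2011]
[[ 6.46918331e-01 -1.35875160e-04  4.00000000e-03]
 [ 5.13714279e-01  6.24224286e-02  4.00000000e-03]
 [ 3.86941660e-01  1.21960258e-01  4.00000000e-03]]
```

{"api": "jog_arm", "payload": {
  "rows": [
    [[0.02,0.03,0.01,0.0045],[0.029,0.0435,0.01,0],[0.025,0.045,0.02,0],[0.015,0.025,0.03,0],[0,0,0.03,0],[0,0,0,0],[0,0,0,0]]
  ]
}}

```text
time_s: 2.35
tcp_pos: [0.6016, -0.3013, 0.1937]
ee_rot: [[-0.899, 0.439, 0.002], [0.439, 0.899, -0.001], [-0.002, -0.0, -1.0]]
wrist_force: [-0.3, -0.4, 0.6]
gripper_width: 0.6
gripper_force: 0.0
```

Run:
```python
from h import *
go(.603,-.2995,64.1,.088)
for n in("top","scene"): cv2.imwrite(f"pics/{n}1.png",capture(n)[:,:,::-1])
a=cv2.resize(cv2.imread("pics/top1.png")[90:230,290:400],None,fx=3.5,fy=3.5)
b=cv2.resize(cv2.imread("pics/scene1.png")[40:180,200:320],None,fx=3.5,fy=3.5)
cv2.imwrite("pics/c1.png",np.hstack([a,b])[:,:800])
```

```text
t 2.35 tcp [ 0.6016 -0.3013  0.1937] yaw_y 63.98 j [ -13.   31.    0.    0.  -59. -103.] F [-0.3 -0.4  0.6] w 0.6
 turn -0.0021 shift before turn [-0.0003  0.0022  0.1057] after turn [-0.0005  0.0022  0.1057]
```

View pics/c1.png

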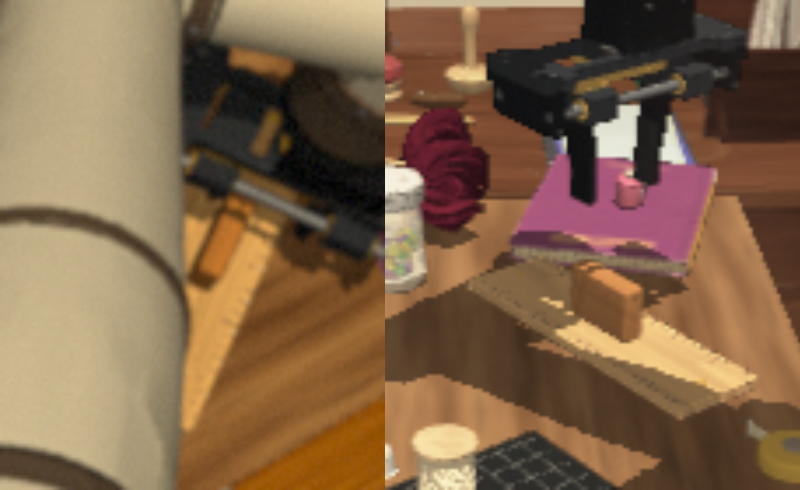

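The left half of the crop shows the gripper over the grip, partly hidden by the arm. The right half shows the open fingers above it, with the grip top at about scene pixel (263,121). I'll check that against the projection.

Run:
```python
from h import *
print(proj("scene",[[.603,-.2995,.055],[.6016,-.3013,.1937-.0697]]), ray("scene",[[263,121]],.055))
print(ray("scene",np.array([[252,118]]),.0))
```

```text
[[264.26368596 118.29655854]
 [265.80915906  94.55311701]] [[ 0.59915898 -0.28265473  0.055     ]]
[[ 0.6826785  -0.38891244  0.        ]]
```

Run:
```python
import cv2
a=cv2.imread("pics/scene0.png")[105:265,170:330]
cv2.imwrite("pics/c2.png",cv2.resize(a,(592,592),interpolation=cv2.INTER_CUBIC))
```

```text
(no output)
```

View pics/c2.png

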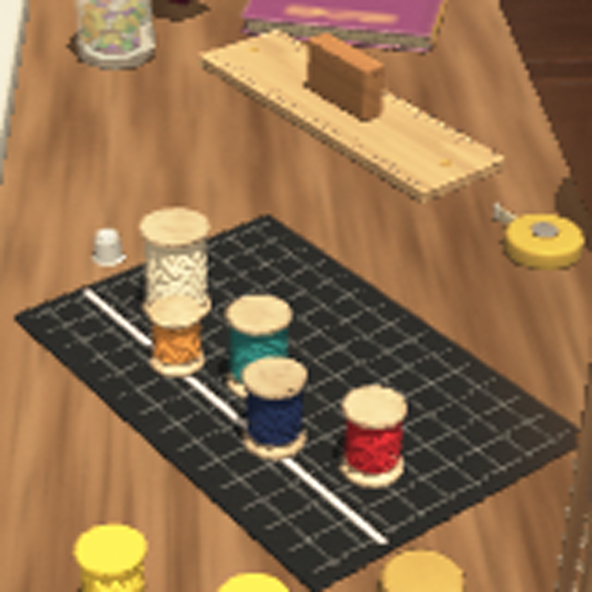

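```bash
cat >> h.py <<'E'
def c2(p): return cam2full(p,3.7,(170,105))
def fit2(L,pt,ps,p0):
    f=lambda p:np.r_[(proj("top",place(L,p))-pt).ravel(),(proj("scene",place(L,p))-ps).ravel()]
    r=least_squares(f,p0,x_scale=[.01,.01,.1]); return r.x,r.fun.reshape(2,-1,2)
E
python3 - <<'E'
from h import *
np.set_printoptions(precision=4,suppress=True)
ms=c2([[17,317],[267,215],[583,437],[318,588],[87,291],[383,542]])
rs=c2([[203,57],[278,31],[503,160],[426,192]])
mt=cam2full([[201,110],[433,218],[260,578],[17,459],[252,140],[78,486]]);rt=cam2full([[675,23],[768,65],[628,378],[531,331]])
for nm,L,t,s in(("mat",MATL,mt,ms),("rul",RULL,rt,rs)):
    a=fit("scene",L,s,[.5,0,1.1]);b=fit2(L,t,s,[.5,0,1.1])
    print(nm,"scene",a[0],a[1].mean(),a[1].max(),"both",b[0],"\n",b[1].reshape(-1,2).T)
E
```

```text
mat scene [0.4997 0.0155 1.116 ] 1.0198999629088117 1.756926944307338 both [0.4984 0.0156 1.1206] 
 [[-0.5863  1.4421 -0.0262 -1.7616  1.7428 -1.5944 -0.7678  0.6199  2.4066
  -0.3441 -1.1434  2.4169]
 [-2.3537 -1.1024  1.0521 -0.2752 -2.9817  0.7455 -0.476  -0.468  -0.6514
   0.4225 -0.8603  1.4063]]
rul scene [ 0.6051 -0.2982  1.1144] 0.5129019845424914 1.0794428010264596 both [ 0.6043 -0.2988  1.1168] 
 [[-0.3407  0.6182  0.0068 -0.8543 -0.542   0.5194  1.5106 -0.0788]
 [-0.9978 -0.4235  0.1693 -0.0824 -0.4117 -0.2985 -0.244   0.3969]]
```

{"api": "jog_arm", "payload": {
  "rows": [
    [[-0.001,0.003,0.04,0],[0,0,0.04,0],[0,0,0.02,0],[0,0,0.0057,0],[0,0,0,0]]
  ]
}}

```text
time_s: 3.08
tcp_pos: [0.6043, -0.2986, 0.0875]
ee_rot: [[-0.899, 0.438, 0.001], [0.438, 0.899, -0.001], [-0.002, 0.0, -1.0]]
wrist_force: [-0.5, 0.1, -0.2]
gripper_width: 0.598
gripper_force: 0.0
```

{"api": "jog_arm", "payload": {
  "rows": [
    [[0,0,0,0],[0,0,0,0],[0,0,0,0],[0,0,0,0],[0,0,0,0],[0,0,0,0]]
  ],
  "claw": 0
}}

```text
time_s: 3.82
tcp_pos: [0.6038, -0.2981, 0.0868]
ee_rot: [[-0.899, 0.438, 0.0], [0.438, 0.899, -0.0], [-0.0, -0.0, -1.0]]
wrist_force: [0.2, 1.1, 1.8]
gripper_width: 0.23
gripper_force: 30.0
```

Run:
```python
from h import *
go(.603,-.2995,64.1,.088)
```

```text
t 3.825 tcp [ 0.6038 -0.2981  0.0868] yaw_y 64.02 j [ -13.   37.   -5.    0.  -47. -103.] F [0.2 1.1 1.8] w 0.23
 turn -0.0014 shift before turn [ 0.0001 -0.0016 -0.0012] after turn [ 0.0001 -0.0016 -0.0012]
```

{"api": "jog_arm", "payload": {
  "rows": [
    [[0,0,-0.02,0],[0,0,-0.04,0],[0,0,-0.04,0],[0.015,0.01,-0.003,0],[0.03,0.02,0,0],[0.036,0.027,0,-0.004],[0.04,0.03,0,0],[0.036,0.027,0,0],[0.035,0.027,0,0],[0.025,0.018,0,0],[0.015,0.0115,0,0],[0,0,0,0],[0,0,0,0]]
  ]
}}

```text
time_s: 5.45
tcp_pos: [0.4693, -0.0438, 0.1894]
ee_rot: [[-0.901, 0.435, -0.0], [0.435, 0.901, -0.0], [0.0, -0.0, -1.0]]
wrist_force: [0.2, -0.3, -2.2]
gripper_width: 0.231
gripper_force: 30.0
```

Run:
```python
from h import *
go(.4697,-.043,64.25,.0928)
```

```text
t 5.45 tcp [ 0.4693 -0.0438  0.1894] yaw_y 64.23 j [  14.   13.  -29.    0.  -48. -130.] F [ 0.2 -0.3 -2.2] w 0.231
 turn -0.0004 shift before turn [0.     0.0009 0.0966] after turn [0.     0.0009 0.0966]
```

{"api": "jog_arm", "payload": {
  "rows": [
    [[0,0,0.035,0],[0,0,0.035,0],[0,0,0.018,0],[0,0,0.006,0],[0,0,0,0],[0,0,0,0]]
  ]
}}

```text
time_s: 6.2
tcp_pos: [0.4699, -0.0436, 0.0963]
ee_rot: [[-0.901, 0.435, 0.002], [0.435, 0.901, 0.0], [-0.002, 0.001, -1.0]]
wrist_force: [0.3, 0.5, -1.2]
gripper_width: 0.23
gripper_force: 30.0
```

Run:
```python
from h import *
go(.4697,-.043,64.25,.0928)
a=capture("scene")[105:265,170:330,::-1]
cv2.imwrite("pics/c3.png",cv2.resize(a,(592,592),interpolation=cv2.INTER_CUBIC))
```

```text
t 6.2 tcp [ 0.4699 -0.0436  0.0963] yaw_y 64.23 j [  14.   22.  -35.    0.  -33. -130.] F [ 0.3  0.5 -1.2] w 0.23
 turn -0.0004 shift before turn [0.0005 0.0004 0.0035] after turn [0.0005 0.0004 0.0035]
```

View pics/c3.png

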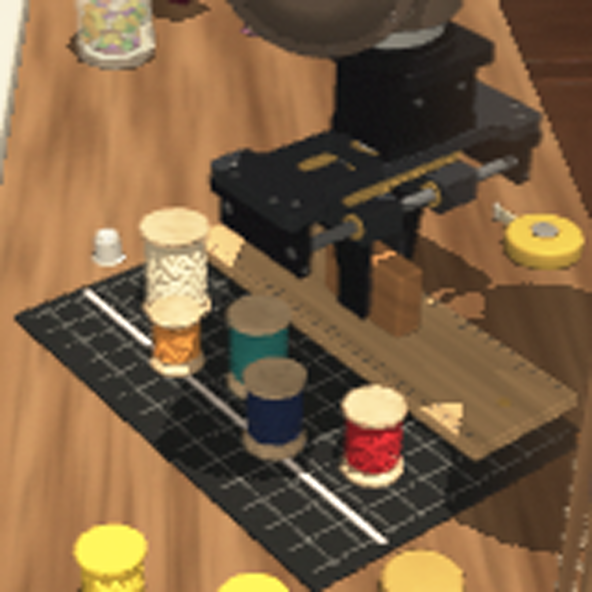

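The ruler hovers low over the mat's near half, clear of every reel: its leading edge runs from (210,240) to (470,455), and the reels stand at (175,340)–(375,435). I'll lower it a little and push slowly.

{"api": "jog_arm", "payload": {
  "rows": [
    [[0,0,0.002,0],[0,0,0.002,0],[0,0.004,0,0],[0,0.004,0,0],[0,0.004,0,0],[0,0.004,0,0],[0,0.004,0,0],[0,0.004,0,0],[0,0.004,0,0],[0,0.004,0,0],[0,0.004,0,0],[0,0.004,0,0],[0,0.004,0,0],[0,0.004,0,0],[0,0.004,0,0],[0,0.004,0,0],[0,0.004,0,0],[0,0,0,0]]
  ]
}}

```text
time_s: 8.5
tcp_pos: [0.4955, 0.0108, 0.0916]
ee_rot: [[-0.901, 0.434, 0.0], [0.434, 0.901, 0.0], [-0.0, 0.0, -1.0]]
wrist_force: [-0.2, 0.3, -2.5]
gripper_width: 0.222
gripper_force: 30.0
```

Run:
```python
from h import *
go(.498+.01*.4345,.0155+.01*.9007,64.25,.0925)
for n in("scene","top"): cv2.imwrite(f"pics/{n}4.png",capture(n)[:,:,::-1])
a=cv2.imread("pics/scene4.png")[135:265,170:330]
cv2.imwrite("pics/c4.png",cv2.resize(a,(736,598),interpolation=cv2.INTER_CUBIC))
```

```text
t 8.5 tcp [0.4955 0.0108 0.0916] yaw_y 64.25 j [  20.   24.  -31.   -0.  -34. -136.] F [-0.2  0.3 -2.5] w 0.222
 turn 0.0 shift before turn [-0.0002  0.0153 -0.0009] after turn [-0.0002  0.0153 -0.0009]
```

View pics/c4.png

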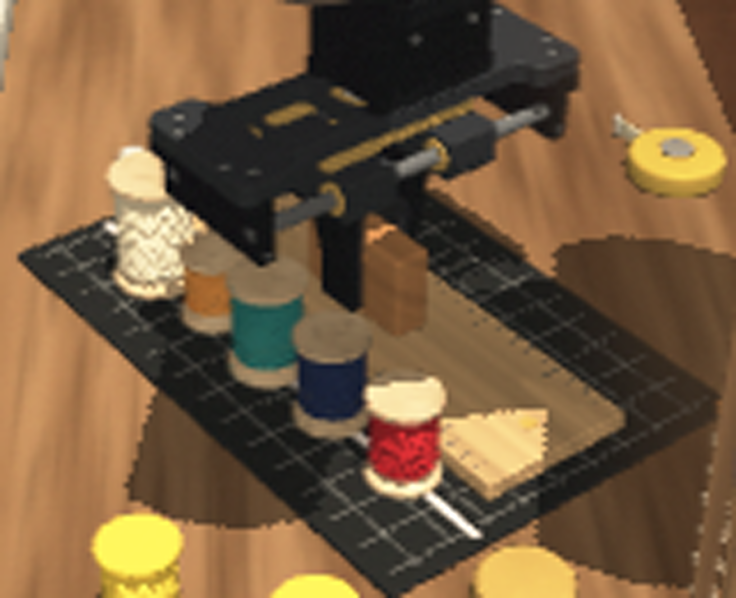

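The five reels now lie against the ruler's leading edge, all upright, and the blade corner at (487,498) is still short of the line, which shows at (440,497)–(478,533). I'll measure the remaining gap in this same view.

Run:
```python
from h import *
n=np.array([.4345,.9007]); tcp=sense()["tcp_pos"]
c4=lambda p:cam2full(p,4.6,(170,135))
print("edge tcp",n@tcp[:2]+.04,"z under",tcp[2]-.0868)
print("edge img",ray("scene",c4([[487,500],[487,489]]),[.005,.015])[:,:2]@n)
print("line c4",ray("scene",c4([[440,500],[460,517],[478,534],[108,227]]),.004)[:,:2]@n)
print("line scene0",ray("scene",c2([[87,291],[235,417],[383,542]]),.004)[:,:2]@n)
# column profile of white line in scene & top: sub-pixel centroid
im=cv2.cvtColor(cv2.imread("pics/scene0.png"),cv2.COLOR_BGR2GRAY).astype(float)
def trace(cam,img,a,b,ts):
    a,b=np.array(a,float),np.array(b,float);out=[]
    t=(b-a)/np.linalg.norm(b-a);nn=np.array([-t[1],t[0]]);o=np.arange(-4,4.1,.25)
    for k in ts:
        P=a+(b-a)*k+o[:,None]*nn; v=cv2.remap(img.astype(np.float32),P[:,:1].astype(np.float32),P[:,1:].astype(np.float32),cv2.INTER_LINEAR).ravel()
        w=np.clip(v-120,0,None)
        if w.sum()>0: out.append((round(k,2),w.max(),*(ray(cam,P[[0]]*0+(P*w[:,None]).sum(0)/w.sum(),.004)[0,:2])))
    return np.array(out)
l=c2([[87,291],[383,542]]);A=trace("scene",im,l[0],l[1],[.05,.1,.15,.4,.45,.7,.75,.8,.85,.9,.95])
im2=cv2.cvtColor(cv2.imread("pics/top0.png"),cv2.COLOR_BGR2GRAY)
l=cam2full([[252,140],[78,486]]);B=trace("top",im2,l[0],l[1],[.03,.08,.15,.2,.5,.75,.8,.85,.9,.95])
for X in(A,B):
    q=np.polyfit(X[:,2],X[:,3],1); print(np.c_[X[:,:2],X[:,2:]@n].round(4),"normal yaw",np.degrees(np.arctan2(1,-q[0])))
```

```text
edge tcp 0.2649573871239968 z under 0.004819651720626025
edge img [0.26445117 0.26754743]
line c4 [0.27960539 0.27971423 0.28048424 0.28187613]
line scene0 [0.2802642  0.2813956  0.28182785]
[[5.000000e-02 1.140000e+02 2.807000e-01]
 [1.000000e-01 1.192285e+02 2.807000e-01]
 [1.500000e-01 1.099062e+02 2.807000e-01]
 [4.000000e-01 1.052227e+02 2.810000e-01]
 [4.500000e-01 1.250000e+02 2.810000e-01]
 [7.000000e-01 1.260625e+02 2.812000e-01]
 [7.500000e-01 1.181836e+02 2.815000e-01]
 [8.000000e-01 1.089707e+02 2.815000e-01]
 [8.500000e-01 1.292578e+02 2.816000e-01]
 [9.000000e-01 1.201074e+02 2.815000e-01]
 [9.500000e-01 1.187500e+02 2.815000e-01]] normal yaw 64.0364698094318
[[3.000000e-02 1.086875e+02 2.800000e-01]
 [8.000000e-02 1.047930e+02 2.775000e-01]
 [1.500000e-01 8.428120e+01 2.774000e-01]
 [2.000000e-01 8.749800e+01 2.800000e-01]
 [5.000000e-01 1.056660e+02 2.785000e-01]
 [7.500000e-01 9.426370e+01 2.803000e-01]
 [8.000000e-01 1.137031e+02 2.772000e-01]
 [8.500000e-01 1.177422e+02 2.789000e-01]
 [9.000000e-01 1.196875e+02 2.804000e-01]
 [9.500000e-01 1.092422e+02 2.804000e-01]] normal yaw 64.0319437414661
```

{"api": "jog_arm", "payload": {
  "rows": [
    [[0,0.003,-0.0007,0.001],[0,0.004,0,0.001],[0,0.003,0,0],[0,0.0025,0,0],[0,0.0015,0,0],[0,0.0008,0,0],[0,0.0004,0,0],[0,0,0,0],[0,0,0,0]]
  ]
}}

```text
time_s: 9.72
tcp_pos: [0.5019, 0.0241, 0.0923]
ee_rot: [[-0.9, 0.437, 0.0], [0.437, 0.9, 0.0], [-0.0, 0.0, -1.0]]
wrist_force: [-0.8, -1.2, -1.5]
gripper_width: 0.228
gripper_force: 30.0
```

Run:
```python
from h import *
go(.498+.01*.4345,.0155+.01*.9007,64.15,.0925)
n=np.array([.4345,.9007]); print(n@sense()["tcp_pos"][:2]+.04)
```

```text
t 9.725 tcp [0.5019 0.0241 0.0923] yaw_y 64.11 j [  21.   25.  -30.   -0.  -35. -137.] F [-0.8 -1.2 -1.5] w 0.228
 turn -0.0006 shift before turn [-0.0002  0.0005 -0.0002] after turn [-0.0002  0.0005 -0.0002]
0.2798238923326749
```

{"api": "jog_arm", "payload": {
  "rows": [
    [[0,-0.004,0,0],[0,-0.012,0,0],[0,-0.025,0,0],[0,-0.04,0,0],[0,-0.04,-0.01,0],[0,-0.04,-0.03,0],[0,-0.04,-0.03,0],[0,-0.02,-0.02,0],[0,0,0,0]]
  ]
}}

```text
time_s: 10.85
tcp_pos: [0.4051, -0.1759, 0.1837]
ee_rot: [[-0.898, 0.439, 0.004], [0.439, 0.898, -0.0], [-0.004, 0.002, -1.0]]
wrist_force: [0.3, 0.6, -1.3]
gripper_width: 0.222
gripper_force: 30.0
```

Run:
```python
from h import *
go(.6035,-.2985,64.1,.19)
for n in("scene","top"): cv2.imwrite(f"pics/{n}5.png",capture(n)[:,:,::-1])
a=cv2.imread("pics/scene5.png")[155:265,170:330]; b=cv2.imread("pics/top5.png")[130:275,165:295]
A=cv2.resize(a,None,fx=5,fy=5,interpolation=cv2.INTER_CUBIC)
cv2.imwrite("pics/c5.png",A); cv2.imwrite("pics/c6.png",cv2.resize(b,None,fx=4,fy=4,interpolation=cv2.INTER_CUBIC))
```

```text
t 10.85 tcp [ 0.4051 -0.1759  0.1837] yaw_y 63.95 j [  -2.   11.  -33.   -0.  -45. -114.] F [ 0.3  0.6 -1.3] w 0.222
 turn -0.0025 shift before turn [-0.2321 -0.023  -0.0055] after turn [-0.232  -0.0236 -0.0063]
```

View pics/c5.png

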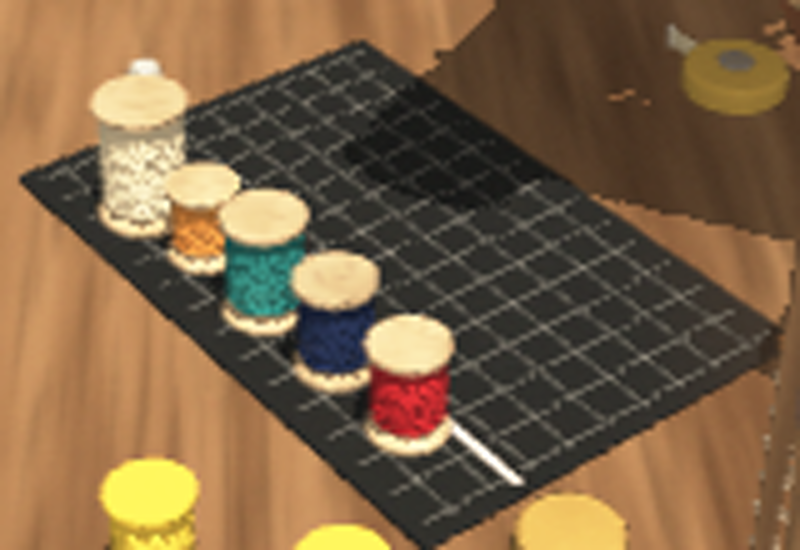

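View pics/c6.png

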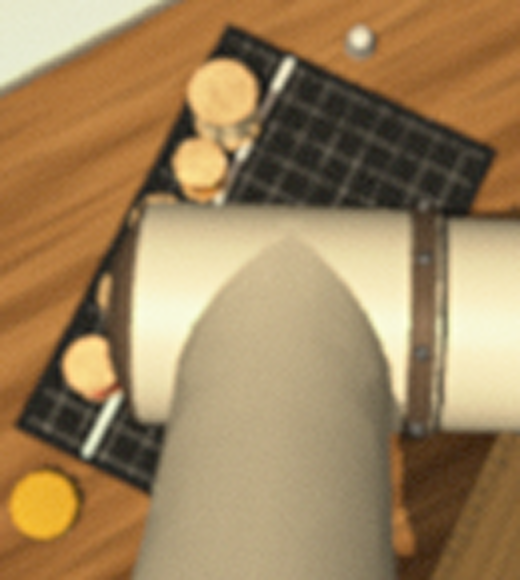

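All five reels are upright in a straight row just beyond the line. Their top centres in the scene crop are cream (139,101), orange (203,184), teal (264,216), blue (336,280) and red (409,344), and the visible line stub starts right at red's near side. I'll work out the near-side positions.

Run:
```python
from h import *
n=np.array([np.cos(np.radians(64.15)),np.sin(np.radians(64.15))])
c5=lambda p:cam2full(p,5,(170,155)); c6=lambda p:cam2full(p,4,(165,130))
i=[4,2,1,3,0]
T=ray("scene",c5([[139,101],[203,184],[264,216],[336,280],[409,344]]),HT[i]+.004)[:,:2]@n-RAD[i]
print("scene tops near (cream,orange,teal,blue,red)",T.round(4))
# control: same estimator on first scene pic, clicks c2, vs top
T0=ray("scene",c2([[175,226],[177,312],[260,314],[276,378],[375,408]]),HT[i]+.004)[:,:2]@n-RAD[i]
q=ray("top",cam2full([[142,440],[203,315],[197,246],[138,359],[267,196]]),HT+.004)[i][:,:2]@n-RAD[i]
print("start scene",T0.round(4),"top",q.round(4))
U=ray("top",c6([[224,92],[200,164],[92,367]]),[.064,.042,.048])[:,:2]@n-[.021,.016,.017]; print("top now cream,orange,red",U.round(4))
print("line c5 stub",ray("scene",c5([[458,430],[519,482]]),.004)[:,:2]@n,"top",ray("top",c6([[291,62],[244,153],[104,430],[89,456]]),.004)[:,:2]@n)
```

```text
scene tops near (cream,orange,teal,blue,red) [0.2793 0.2804 0.2797 0.2797 0.2803]
start scene [0.2244 0.2628 0.2333 0.2604 0.2334] top [0.2228 0.2594 0.2286 0.2568 0.2291]
top now cream,orange,red [0.2769 0.2786 0.2775]
line c5 stub [0.28146462 0.28172163] top [0.27962068 0.27954048 0.27757522 0.27844463]
```

The row is straight to about ±0.5 mm and sits about 1 mm short of the line's centre, which is still on the 4 mm line in both views. Now I'll lay the ruler back on the bare table where it started.

{"api": "jog_arm", "payload": {
  "rows": [
    [[-0.015,-0.002,-0.006,0],[-0.03,-0.003,0,-0.0025],[-0.04,-0.004,0,0],[-0.04,-0.004,0,0],[-0.04,-0.004,0,0],[-0.037,-0.004,0,0],[-0.02,-0.0025,0,0],[-0.01,0,0,0],[0,0,0.03,0],[0,0,0.035,0],[0,0,0.02,0],[0,0,0.007,0],[0,0,0,0],[0,0,0,0]]
  ]
}}

```text
time_s: 12.7
tcp_pos: [0.6049, -0.2967, 0.0974]
ee_rot: [[-0.901, 0.434, 0.002], [0.434, 0.901, -0.001], [-0.002, 0.0, -1.0]]
wrist_force: [0.4, -0.4, -2.2]
gripper_width: 0.227
gripper_force: 30.0
```

Run:
```python
from h import *
go(.6035,-.2985,64.1,.087)
```

```text
t 12.7 tcp [ 0.6049 -0.2967  0.0974] yaw_y 64.29 j [ -12.   37.   -5.    0.  -48. -103.] F [ 0.4 -0.4 -2.2] w 0.227
 turn 0.0033 shift before turn [ 0.0004 -0.0023  0.0104] after turn [ 0.0004 -0.0023  0.0104]
```

{"api": "jog_arm", "payload": {
  "rows": [
    [[0,0,0.004,0],[0,0,0.004,0],[0,0,0.002,0],[0,0,0,0],[0,0,0,0]]
  ]
}}

```text
time_s: 13.32
tcp_pos: [0.6041, -0.2967, 0.0868]
ee_rot: [[-0.901, 0.434, -0.0], [0.434, 0.901, -0.0], [0.0, -0.0, -1.0]]
wrist_force: [-2.5, 1.1, 3.9]
gripper_width: 0.23
gripper_force: 30.0
```

{"api": "jog_arm", "payload": {
  "rows": [
    [[0,0,0,0],[0,0,0,0],[0,0,0,0],[0,0,0,0]]
  ],
  "claw": 0.6
}}

```text
time_s: 13.82
tcp_pos: [0.6042, -0.2967, 0.0861]
ee_rot: [[-0.901, 0.434, 0.0], [0.434, 0.901, -0.0], [-0.0, -0.0, -1.0]]
wrist_force: [1.0, 0.4, -0.4]
gripper_width: 0.566
gripper_force: 0.0
```

{"api": "jog_arm", "payload": {
  "rows": [
    [[0,0,-0.01,0],[0,0,-0.03,0],[0,0,-0.05,0],[0,0,-0.06,0],[-0.02,-0.03,-0.04,0],[-0.02,-0.045,0,0],[-0.02,-0.045,0,0],[-0.02,-0.045,0,0],[0,-0.02,0,0],[0,0,0,0]]
  ]
}}

```text
time_s: 15.08
tcp_pos: [0.5948, -0.4991, 0.2762]
ee_rot: [[-0.9, 0.436, -0.0], [0.436, 0.9, 0.0], [0.0, 0.0, -1.0]]
wrist_force: [0.1, 1.2, -0.7]
gripper_width: 0.599
gripper_force: 0.0
```

Run:
```python
from h import *
go(.6035,-.2985,64.1,.087)
n=np.array([np.cos(np.radians(64.15)),np.sin(np.radians(64.15))])
for c in("scene","top"): cv2.imwrite(f"pics/{c}6.png",capture(c)[:,:,::-1])
a=cv2.imread("pics/scene6.png")[105:265,170:330]; b=cv2.imread("pics/top6.png")[105:275,165:390]
A=cv2.resize(a,(420,420),interpolation=cv2.INTER_CUBIC);B=cv2.resize(b,(380,287));P=np.zeros((420,800,3),np.uint8);P[:,:420]=A;P[:287,420:]=B
cv2.imwrite("pics/c7.png",P)
```

```text
t 15.075 tcp [ 0.5948 -0.4991  0.2762] yaw_y 64.14 j [-28.  38.  25.  -0. -77. -88.] F [ 0.1  1.2 -0.7] w 0.599
 turn 0.0006 shift before turn [0.0797 0.1843 0.1893] after turn [0.0798 0.1842 0.1892]
```

View pics/c7.png

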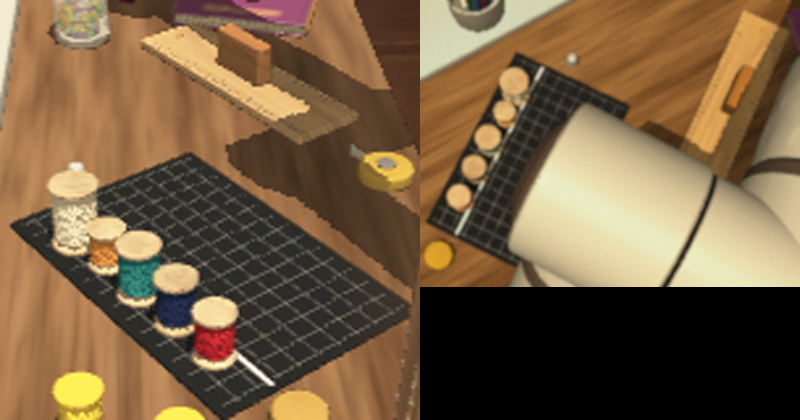

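The reels stand in line along the white line, from (73,245) to (215,360). The ruler lies flat on the table, clear of the mat and the gripper, and the bystanders have not moved.

```bash
python3 -c "
from station import finish_job
print(finish_job())"
```

```text
the job is handed in; nothing more can be done
None
```

The job is handed in: all five reels stand upright with their near sides along the white line (about 1 mm short of its centre by the camera), the ruler lies flat on the bare table off the mat, and the thimble, beeswax and tape measure appear unmoved.

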